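# Take the tall lens off the bench projector's turret

## Task

The tall projection lens is due for cleaning: turn the lens turret of the bench projector until that lens stands indexed in the change gap at the front, then unscrew it there (ordinary right-hand thread) without forcing it and lift it out. Stand it upright on the small wooden board beside the lens blank and let go; leave the other two lenses screwed home and do not shift the things round about.

Things in the scene. Friction and masses are not known exactly. Their poses are not given: they have to be found in the camera images.
- projector: Bench projector, fixed: grey base 240 mm across, 44 mm high. Origin on the worktop under the turret axis; z up, -x the front with the change gap, +x the lamp house (to x = 132, z = 116 mm). On it turns a 200 mm disc (top z = 62 mm) with four mounts 90 degrees apart at radius 68 mm: steel collars 52 mm across, their tops (lens seats) at z = 86 mm.
- change_gap (a point): Fixed point: seat centre of the front mount position, 68 mm before the turret axis, z = 86 mm. At the start the turret's own low black blanking cap stands here; the three lenses sit left, right and behind, in any order.
- keeper (a point): Middle back of the fixed steel keeper ring round the turret: inner radius 91, outer 113 mm, z = 96 to 100 mm. It overlaps the lens flanges with 4 mm of air above them, so that no lens can be unscrewed under it; it is open only at the front, 0.43 rad to either side of the projector's -x.
- turret (a joint): Angle of the lens turret about its upright axis, rad; 0 at the start, grows anti-clockwise seen from above, stops at +-3.4. A sprung roller on a lobed hub indexes it each quarter turn (0, +-1.571, +-3.142): let go within about 40 degrees of an index it snaps home by itself. Some 0.3 N m turns it over the hump.
- wing_grip (a point): Middle of the black wing handle on top of the turret's hub, on the turret axis, 173 mm above the worktop: a bar 48 mm long, 18 mm thick, 30 mm high (z = 158 to 188 mm) that turns with the turret. At turret angle 0 its length lies along the projector's x. Pinch it across its 18 mm.
- tall_lens: The lens to take off, the tallest: slim dark 33 mm barrel, two fluted aluminium rings, glass on top, 86 mm high above the underside of its 60 mm flange (6 mm thick), which rests on the seat. Origin on the axis at that underside, z towards the glass. Below it a 22 mm threaded spigot, 35 mm across, with a flat 29 mm foot on which the lens can stand. 0.2 to 0.45 kg.
- tall_foot (a point): Foot of the tall lens, on its axis 22 mm below the flange. Thread: coarse, two-start, right-hand, 18 mm lead (2.9 mm of rise per rad). Screwed home, not tight. Needs some 3 to 4.5 rad anti-clockwise (seen from above) before it lets go and draws straight up; until then a pull meets a hard stop within 3 mm. It stays where it is left.
- tall_grip (a point): Point on the tall lens's axis 67 mm above the flange's underside: middle of its upper fluted ring, 36 mm across and 26 mm high, by which it is turned and carried.
- cone_lens: Another lens on the turret, to stay there screwed home: 58 mm high, 39 mm barrel tapering to a cone. Origin on its axis at the underside of its 60 mm flange.
- short_lens: Another lens on the turret, to stay there screwed home: 40 mm high, a plain 40 mm drum with wide glass. Origin on its axis at the underside of its 60 mm flange.
- board: Small plain wooden board lying loose on the worktop, 150 mm (x) by 174 mm (y) by 18 mm thick; origin under its centre, z up. The lens blank lies on its +y half; the -y half is free for the lens.
- lens_blank: Uncut clear lens blank lying on the board, 68 mm across, 8 mm thick; origin under its centre. Leave it alone.
- oil_bottle: Dropper bottle with a spout, 37 mm across, 182 mm high, standing between projector and board; origin under its centre. Leave it alone.
- folded_spectacles: Folded spectacles, 43 x 140 x 12 mm, lying on the worktop between projector and board; origin under the centre. Leave them alone.
- spray_cleaner: Bottle 42 mm across, 155 mm high, on the left of the worktop; origin under its centre. Leave it alone.
- mug: Mug 78 mm across, 93 mm high, far left; origin under its centre. Leave it alone.

How it is judged (in metres and radians):
On the way, in this order (a step that is already met when the one before it is completed fails the run):
1. the turret stands indexed with the tall lens, still screwed home, in the change gap at the front (horizontal distance between tall_lens and change_gap below 0.006 m and z of tall_lens in the frame of projector between 0.083 and 0.0885 m and angle between tall_lens's own z axis and vertical below 0.08 rad and velocity of joint turret between -0.1 and 0.1 rad/s), for 0.2 s.
2. the tall lens, unscrewed, is lifted clear of its mount in the change gap (z of tall_lens in the frame of projector above 0.111 m and horizontal distance between tall_lens and change_gap below 0.03 m).
At the end, for the whole second after the job is handed in: The tall lens stands at rest on its threaded foot on the board's wood, the foot wholly on it (axis at least 15 mm inside the edges), upright within 4.6 degrees; the other two lenses are still screwed home (within 2.5 mm of their seats, upright) (x of tall_lens in the frame of board between -0.06 and 0.06 m and y of tall_lens in the frame of board between -0.072 and 0.072 m and z of tall_lens in the frame of board between 0.037 and 0.043 m and angle between each of tall_lens, cone_lens, short_lens's own z axis and vertical below 0.08 rad and linear speed of tall_lens below 0.03 m/s and angular speed of tall_lens below 0.6 rad/s and z of cone_lens in the frame of projector between 0.083 and 0.0885 m and z of short_lens in the frame of projector between 0.083 and 0.0885 m); the robot touches nothing.
It fails at once if the tall lens is forced in its mount: more than 100 N between it and the projector (contact force between tall_lens and projector above 100 N).
It fails at once if another lens is unscrewed or knocked out of its seat (z of any of cone_lens, short_lens in the frame of projector above 0.09 m).
It fails at once if the board or the lens blank is shifted by more than 30 mm (distance of any of board, lens_blank from where it was at the start of the episode above 0.03 m).
It fails at once if the oil bottle, spectacles, spray cleaner or mug is shifted by more than 30 mm (distance of any of oil_bottle, folded_spectacles, spray_cleaner, mug from where it was at the start of the episode above 0.03 m).
It also fails if it takes over 72 s, if anything falls off the work surface, if the arm or the gripper's body presses on something with over 40 N, if the wrist force passes 120 N, or if a joint passes its speed limit or range.

## Robot

A 6-joint arm with a two-finger parallel gripper is mounted at the origin on a cart in front of the work surface, level with it; the furniture and walls round the work are solid. World frame = base frame: x ahead of the robot, y to its left, z up, the work surface at z = 0. Lengths are in mm, angles in degrees, forces in N, time in s.
With the tool pointing down it reaches from about 225 to 875 mm from the base axis. Payload 3.4 kg.
Tool frame: the origin (TCP) lies between the finger pads; the fingertips stand 14 mm ahead of it and the grasp point (between the pads) lies 5 mm behind it; z points along the fingers, y is the line along which they close (so a half turn about z gives the same grasp; the last joint's range is limited). The gripper opens to 85 mm and grips with 20 to 120 N. Pads are 22 mm wide; open, the fingers measure 114 mm over their backs; the gripper's body (76 mm by 85 mm) begins 54 mm behind the grasp point. The pads swing forward as they close: fully open they stand 13 mm farther back than shut.
Start: joints at [-74.313, 15.808, 86.224, -0, 77.962, -6.933], TCP at [221.161, -530.804, 209.328] pointing down, gripper open.
Joint ranges: [-165.64, 165.64], [-43.16, 119.46], [12.63, 154.43], [-67.54, 247.53], [6.08, 155.33], [-154.97, 154.97]. Speed limits (degrees/s): [147.25, 147.25, 180, 180, 180, 180].

## Interface

Orientations are given as a 3x3 rotation matrix whose columns are the frame's x, y, z axes.
In Python, from plant import observe, optics, arm gives the robot as it stands.
- The arm moves only by the tool apply_moves, never from a script. Its argument "motion" is one flat list of numbers, 7 for each row, row after row: the shift along the tool's x, y, z normalised to -1 to 1, where 1 is 0.8 m, then the turn, a rotation vector about the tool's x, y, z normalised to -1 to 1, where 1 is 180 degrees, then the opening, from -1 (shut) to 1 (fully open). A call has 1 to 20 rows; each row is the pose to reach, as a shift and turn from the pose commanded when the call began, along the tool's axes at that moment, turning the shorter way round; what a row does not reach only later rows make up. A row lasts 1/12 s, in which the tool goes at most 41.7 mm and 7.16 degrees, less where a joint would pass 70% of its speed; a pose out of reach is approached as far as the arm can. A call with a number of a shift or a turn outside -1 to 1 is refused whole. A call with a gripper value outside its range is refused whole. The fingers move at their own pace and stop on an object; "force" is the grip in N (left out, the last holds). Time passes only in rows, so rows that repeat a pose let the fingers close. It gives the time, the measured TCP pose, the force, the opening and the grip force at its end, in the units of the state.
- observe(): the state, without advancing time (a new reading comes with each control period).
- optics.grab_frame(name): name is "scene" or "top"; returns the picture (384x512x3 uint8, red, green, blue); there is no depth.
- optics.get_calibration(name): a dict with "vertical_fov" (degrees; the focal length in pixels is half the picture's height over the tangent of half this angle, whatever the lens; pixels are square), "cx", "cy" (the principal point, pixels), "R" (3x3) and "t" (3): a world point X has camera coordinates R X + t. Camera axes: x right, y down, z forward; pixel columns grow to the right and rows downward; lengths in mm; the calibration is good to about 2 mm. A picture is of the moment at which its call begins. get_calibration takes no time and is no camera call.
- arm.sign_off(): hands the job in; it is judged then, once.
The state is a dict: "time": time; "joints": joint angles; "qvel": joint speeds; "tau": joint torques, N m; "eef_pos": TCP position; "orientation": TCP orientation; "contact_force": force on the tool from outside, world axes, zero at the start; "moment": the same for the moment, N m; "width": opening from 0.0 (shut) to 1.0 (fully open); "grasp_force": force on a finger pad.
Only numpy, scipy, OpenCV 4.12 (cv2) and the standard library are available. Lean on these libraries where they do the work, as an engineer would, in place of code of your own. Each camera call takes 0.05 s, during which the arm holds its last target. There are 200 camera calls.

## Working session

There is one attempt and no reset: what is moved stays moved. The work goes in short steps, Python scripts to look and compute and a tool call to move; the robot and the scene stay as the last step left them, time stands still between calls to the robot, and variables do not carry over. Pictures are saved under pics/ and viewed, at most 10 in all, crops included, and the job is handed in when it is done.

Besides the shell and the picture viewer there is one more tool, called after ">>>" in YAML: its name, and indented under it one key for each argument. apply_moves: Moves the arm, as the interface text tells. Its arguments: {"type":"object","properties":{"motion":{"type":"array"},"force":{"type":"number"}},"required":["motion"]}

```bash
mkdir -p pics; ls
python3 - <<'E'
from plant import observe, optics, arm
import cv2
for n in("scene","top"):
    f=optics.grab_frame(n); cv2.imwrite(f"pics/{n}0.png",cv2.resize(f[:,:,::-1],(800,600),interpolation=cv2.INTER_CUBIC)); cv2.imwrite(f"pics/{n}raw.png",f[:,:,::-1])
    print(n,optics.get_calibration(n))
print(observe())
E
```

```text
pics
scene {'vertical_fov': 51.67152603710619, 'cx': 252.60205773402956, 'cy': 187.23510270860655, 'R': array([[ 0.53535776, -0.84457579, -0.00915439],
       [-0.591922  , -0.36743053, -0.7173724 ],
       [ 0.60251176,  0.38946956, -0.69662977]]), 't': array([-203.95853354,  423.05439733, 1327.45469424])}
top {'vertical_fov': 49.591019827734264, 'cx': 255.6816073092546, 'cy': 191.80325373703562, 'R': array([[-0.00158014, -0.99999641, -0.00216189],
       [-0.98564228,  0.00192247, -0.16883601],
       [ 0.16883957,  0.00186407, -0.98564178]]), 't': array([ 107.41403662,  510.00086605, 1420.17066446])}
{'time': 0.1, 'joints': array([-7.43125980e+01,  1.58434984e+01,  8.62876966e+01, -1.26236573e-03,
        7.79601783e+01, -6.93343133e+00]), 'qvel': array([-0.06628257, -0.13389999, -0.12679343,  0.08541069, -0.01977639,
       -0.00877619]), 'tau': array([ 3.22239692e-03, -4.17691827e+01, -2.46406084e+01, -1.07054461e-05,
        5.80474298e-03, -2.82247186e-06]), 'eef_pos': array([ 221.01009872, -530.29596106,  208.53307484]), 'orientation': array([[ 9.23068687e-01,  3.84634886e-01, -4.51951686e-04],
       [ 3.84635113e-01, -9.23067435e-01,  1.52953562e-03],
       [ 1.71130876e-04, -1.58570293e-03, -9.99998728e-01]]), 'contact_force': array([-1.22161963, -0.29673677, -0.13948918]), 'moment': array([-0.00249937,  0.02864827, -0.01482327]), 'grasp_force': 0.0, 'width': 0.9968523122108055}
```

View pics/scene0.png

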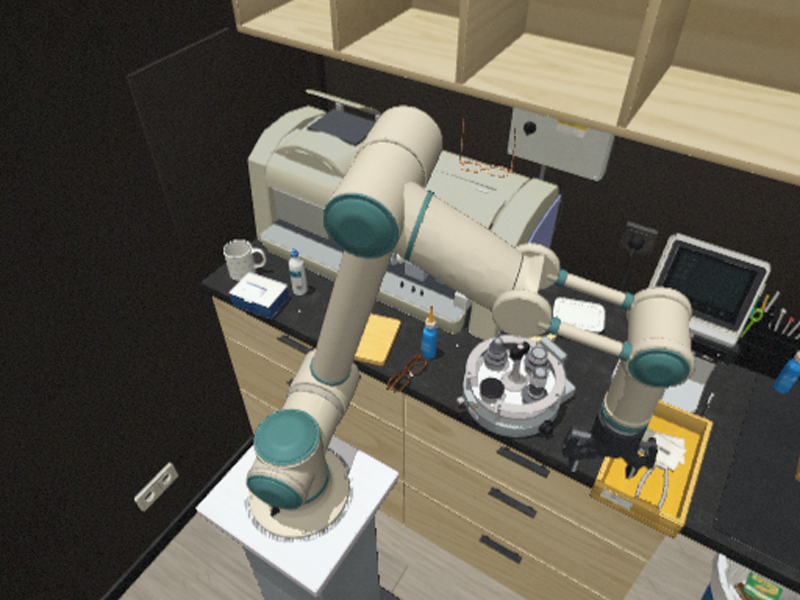

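View pics/top0.png

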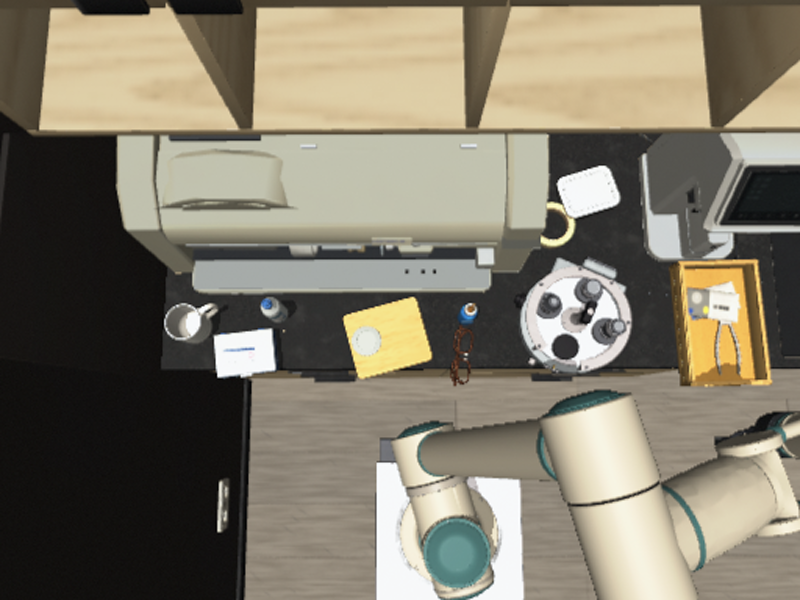

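The scene shows the projector near (520,385) with the lenses on it; the top view shows the projector at about (577,318), the board at (388,337), the blank at (366,341) and the oil bottle at (468,313). I need closer crops.

Run:
```python
import cv2,numpy as np
t=cv2.imread("pics/topraw.png")[160:246,326:412]; s=cv2.imread("pics/sceneraw.png")[206:286,286:372]
r=lambda a:cv2.resize(a,(400,int(400*a.shape[0]/a.shape[1])),interpolation=cv2.INTER_CUBIC)
t,s=r(t),r(s); s=cv2.copyMakeBorder(s,0,t.shape[0]-s.shape[0],0,0,0)
b=cv2.imread("pics/topraw.png")[184:248,210:310]; b=cv2.resize(b,(312,200),interpolation=cv2.INTER_CUBIC)
b=cv2.copyMakeBorder(b,0,0,0,488,0)
cv2.imwrite("pics/crop.png",np.vstack([np.hstack([t,s]),b]))
```

```text
(no output)
```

View pics/crop.png

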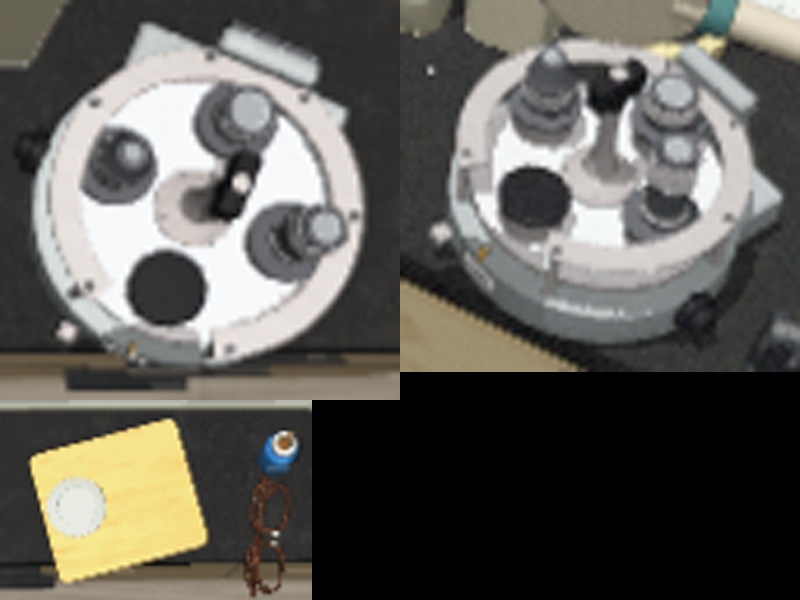

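The top crop (left) shows the cap at the front (167,288). The slim two-ring tall lens is on the right (top at 328,226), the short drum behind (254,107) and the cone on the left (132,152). The board corners are visible below.

```bash
cat > h.py <<'E'
import numpy as np
from plant import observe, optics, arm
from scipy.optimize import least_squares
C={n:optics.get_calibration(n) for n in("scene","top")}
def proj(n,X):
    c=C[n];f=192/np.tan(np.radians(c["vertical_fov"]/2));p=np.atleast_2d(X)@c["R"].T+c["t"]
    return p[:,:2]/p[:,2:]*f+[c["cx"],c["cy"]]
def ray(n,uv,z):
    c=C[n];f=192/np.tan(np.radians(c["vertical_fov"]/2));d=c["R"].T@np.array([(uv[0]-c["cx"])/f,(uv[1]-c["cy"])/f,1]);o=-c["R"].T@c["t"]
    return o+d*(z-o[2])/d[2]
def pt(n,uv,o,s): return (np.array(uv)+.5)/s-.5+o
E
python3 - <<'E'
from h import *
s=400/86
L=[("top",(167,288),(-68,0,92)),("top",(328,226),(0,-68,172)),("top",(254,107),(68,0,126)),("top",(132,152),(0,68,144)),
("scene",(135,194),(-68,0,92)),("scene",(275,152),(0,-68,172)),("scene",(276,93),(68,0,126)),("scene",(153,57),(0,68,144))]
off={"top":(326,160),"scene":(286,206)}
def W(p,X):
    c,q=np.cos(p[2]),np.sin(p[2]);return [p[0]+c*X[0]-q*X[1],p[1]+q*X[0]+c*X[1],X[2]]
def res(p): return np.ravel([proj(n,W(p,X))[0]-pt(n,u,off[n],s) for n,u,X in L])
r=least_squares(res,[500,-200,0],x_scale=[10,10,.1],loss="soft_l1");p=r.x
print(p,np.degrees(p[2]));print(np.round(res(p).reshape(-1,2),1))
b=[ray("top",pt("top",u,(210,184),3.12),18) for u in [(30,58),(175,20),(207,142),(67,183)]]
b=np.array(b);print(b.round(),b.mean(0),[np.linalg.norm(b[i]-b[(i+1)%4]) for i in range(4)])
print("blank",ray("top",pt("top",(77,107),(210,184),3.12),26))
print("oil",ray("top",pt("top",(287,38),(210,184),3.12),180))
print("spec",ray("top",pt("top",(268,135),(210,184),3.12),8))
print("spec ends",ray("top",pt("top",(270,75),(210,184),3.12),8),ray("top",pt("top",(258,195),(210,184),3.12),8))
for X in[(0,0,188),(0,-68,153),(-68,0,153)]: print(W(p,X))
E
```

```text
[ 4.61120730e+02 -2.78380721e+02 -4.39375843e-01] -25.174381426226144
[[ 0.1  0.1]
 [-0.2  0.7]
 [-0.3  1.1]
 [ 0.4  0.2]
 [-0.1 -0.3]
 [ 0.8 -1. ]
 [ 0.  -0.7]
 [ 0.3 -0.5]]
[[477. 237.  18.]
 [521.  70.  18.]
 [381.  35.  18.]
 [335. 193.  18.]] [428.29020905 133.7722567   18.        ] [np.float64(171.79795214194033), np.float64(144.57935103752618), np.float64(164.50461870712385), np.float64(148.7069556255639)]
blank [419.75679451 181.96244188  26.        ]
oil [473.48611541 -40.00301763 180.        ]
spec [389.26049676 -35.02051138   8.        ]
spec ends [458.18440392 -38.54279879   8.        ] [321.41962849 -22.50702629   8.        ]
[np.float64(461.12072970751905), np.float64(-278.38072083347527), 188]
[np.float64(432.195251801503), np.float64(-339.92189995695793), 153]
[np.float64(399.5795505840364), np.float64(-249.45524292745918), 153]
```

Residuals are around 1 px. Turning clockwise by 90° brings the tall lens to the front, so I'll move above the wing.

>>> apply_moves:
  motion: [0,0,-0.08,0,0,-0.04,-0.1,0,0,-0.08,0,0,-0.08,-0.1,0.398,-0.176,-0.075,0,0,-0.735,-0.1,0.398,-0.176,-0.075,0,0,-0.735,-0.1,0.398,-0.176,-0.075,0,0,-0.735,-0.1,0.398,-0.176,-0.075,0,0,-0.735,-0.1,0.398,-0.176,-0.075,0,0,-0.735,-0.1,0.398,-0.176,-0.075,0,0,-0.735,-0.1,0.398,-0.176,-0.075,0,0,-0.735,-0.1,0.398,-0.176,-0.075,0,0,-0.735,-0.1,0.398,-0.176,-0.075,0,0,-0.735,-0.1,0.398,-0.176,-0.075,0,0,-0.735,-0.1,0.398,-0.176,-0.075,0,0,-0.735,-0.1,0.398,-0.176,-0.075,0,0,-0.735,-0.1,0.398,-0.176,-0.075,0,0,-0.735,-0.1,0.398,-0.176,-0.075,0,0,-0.735,-0.1,0.398,-0.176,-0.075,0,0,-0.735,-0.1,0.398,-0.176,-0.075,0,0,-0.735,-0.1,0.398,-0.176,-0.075,0,0,-0.735,-0.1,0.398,-0.176,-0.075,0,0,-0.735,-0.1]
  force: 60

```text
time: 1.77
eef_pos: [460.7, -278.1, 268.8]
orientation: [[-0.906, 0.423, -0.001], [0.423, 0.906, 0.001], [0.001, 0.0, -1.0]]
contact_force: [-0.4, 0.6, 0.5]
width: 0.451
grasp_force: 0.0
```

Run:
```python
from h import *
import cv2
o=[]
for n,(x,y) in(("top",(326,160)),("scene",(280,196))):
    f=optics.grab_frame(n)[:,:,::-1];cv2.imwrite(f"pics/{n}1.png",f);o.append(cv2.resize(f[y:y+96,x:x+96],(400,400),interpolation=cv2.INTER_CUBIC))
cv2.imwrite("pics/c1.png",np.hstack(o));s=observe();print(s["joints"],s["eef_pos"],s["orientation"],s["width"],s["contact_force"])
print(proj("scene",[461,-278,188]),proj("scene",s["eef_pos"]))
```

```text
[-3.85336489e+01  1.10195947e+01  8.43338758e+01 -2.72913708e-03
  8.46877197e+01 -1.03354498e+02] [ 460.71659381 -278.2166338   268.96452859] [[-9.04983599e-01  4.25446043e-01 -5.91903917e-04]
 [ 4.25445861e-01  9.04983785e-01  4.10758842e-04]
 [ 7.10419171e-04  1.19906943e-04 -9.99999740e-01]] 0.4496320860253718 [-0.15893258 -0.20832883  0.17630919]
[[332.69884628 221.33291731]] [[335.94982466 205.29271297]]
```

View pics/c1.png

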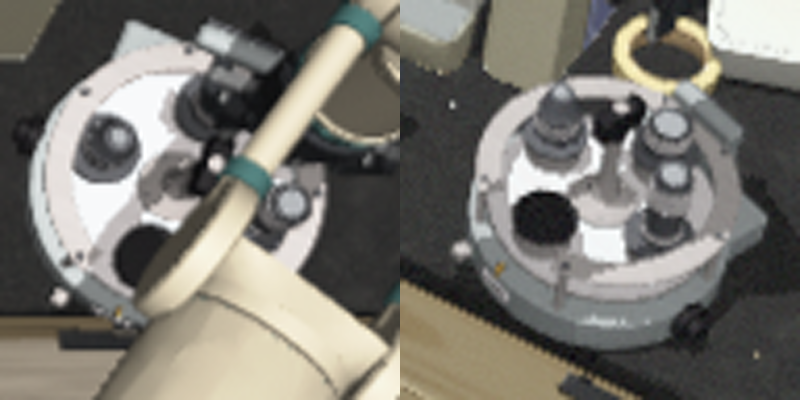

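The projector looks undisturbed, but the gripper isn't where I expected it in the scene crop, so I'm checking the full frame.

Run:
```python
from h import *
import cv2
a=cv2.imread("pics/scene1.png")[90:290,200:450];cv2.imwrite("pics/c2.png",cv2.resize(a,(750,600),interpolation=cv2.INTER_CUBIC))
s=observe();print(proj("top",s["eef_pos"]))
```

```text
[[385.29549822 195.16007049]]
```

View pics/c2.png

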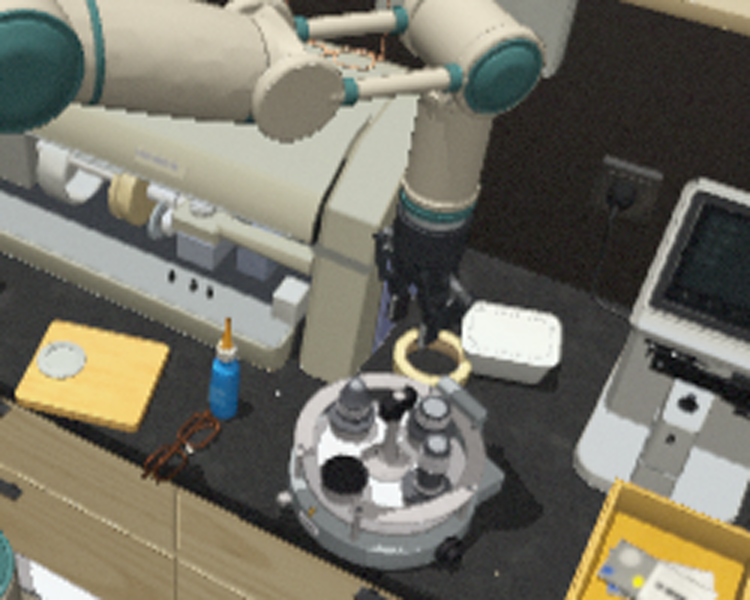

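The fingertips are dark against the dark ring interior, but they sit at about (341,212) raw, near the prediction. Descending and pinching the wing.

>>> apply_moves:
  motion: [0,0,0.03,0,0,0,-0.1,0,0,0.06,0,0,0,-0.1,0,0,0.09,0,0,0,-0.1,0,0,0.12,0,0,0,-0.1,0,0,0.12,0,0,0,-0.1,0,0,0.12,0,0,0,-0.1,0,0,0.12,0,0,0,-1,0,0,0.12,0,0,0,-1,0,0,0.12,0,0,0,-1,0,0,0.12,0,0,0,-1,0,0,0.12,0,0,0,-1,0,0,0.12,0,0,0,-1]
  force: 50

```text
time: 2.87
eef_pos: [461.1, -278.5, 173.8]
orientation: [[-0.906, 0.424, 0.001], [0.424, 0.906, -0.001], [-0.001, -0.0, -1.0]]
contact_force: [0.3, 0.1, 0.1]
width: -0.003
grasp_force: 0.0
```

Nothing is held, as the fingers shut on air. Looking again.

Run:
```python
from h import *
import cv2
o=[]
for n,(x,y) in(("top",(326,150)),("scene",(280,176))):
    f=optics.grab_frame(n)[:,:,::-1];cv2.imwrite(f"pics/{n}3.png",f);o.append(cv2.resize(f[y:y+100,x:x+100],(400,400),interpolation=cv2.INTER_CUBIC))
cv2.imwrite("pics/c3.png",np.hstack(o));s=observe();print(s["joints"],s["eef_pos"])
for z in(160,174): print(proj("scene",[461,-278,z]),proj("top",[461,-278,z]))
```

```text
[-3.85340997e+01  1.39847310e+01  9.40538866e+01 -2.87664350e-03
  7.19396969e+01 -1.03449162e+02] [ 460.95416192 -278.41135415  173.50764402]
[[331.64455658 226.60182082]] [[374.90644088 200.51127074]]
[[332.16796438 223.98604525]] [[376.13767771 199.86102163]]
```

View pics/c3.png

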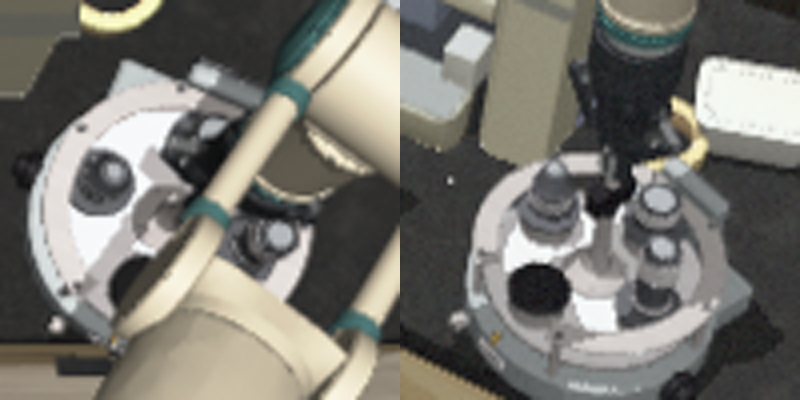

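In the scene crop the gripper hangs over or behind the wing at (608,195), and which it is isn't clear. Zooming in with predicted points marked.

Run:
```python
from h import *
import cv2
o=[]
for n,(x,y),i in(("scene",(312,196),3),("scene",(312,196),1)):
    f=cv2.imread(f"pics/{n}{i}.png");a=cv2.resize(f[y:y+50,x:x+40],(400,500),interpolation=cv2.INTER_CUBIC)
    a=cv2.convertScaleAbs(a,alpha=1.8,beta=25)
    if i==3:
        for z,c in((160,(0,0,255)),(188,(0,255,0)),(232,(255,255,0))):
            p=(proj("scene",[461,-278,z])[0]+.5-[x,y])*10; cv2.circle(a,tuple(p.astype(int)),4,c,-1)
    o.append(a)
cv2.imwrite("pics/c4.png",np.hstack(o))
```

```text
(no output)
```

View pics/c4.png

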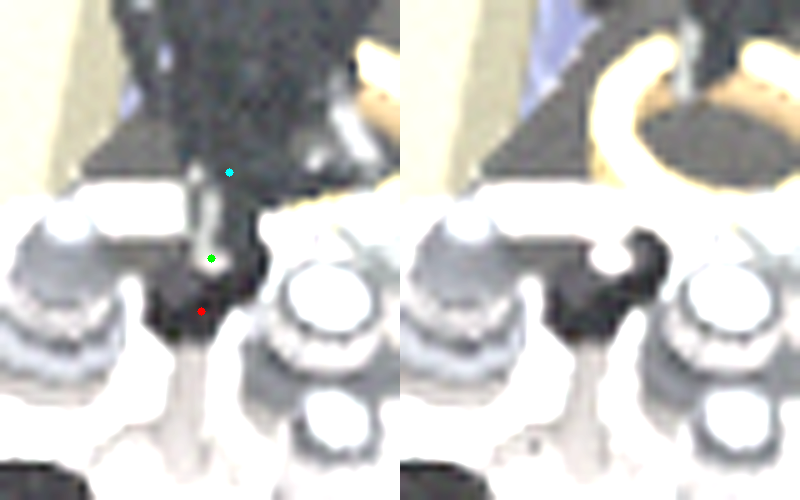

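Left (current): the white dot on the wing's top at (215,262) is still visible, so the fingers stand behind the wing or above it. I'm checking the calibration against the gripper's known pose in the first frame.

Run:
```python
from h import *
import cv2
def draw(fn,x,y,w,h,pos,yx,wid,S):
    f=cv2.imread(fn);a=cv2.resize(f[y:y+h,x:x+w],(w*S,h*S),interpolation=cv2.INTER_CUBIC);a=cv2.convertScaleAbs(a,alpha=1.8,beta=25)
    yx=np.array([*yx,0]);pos=np.array(pos)
    for q,c in((pos,(0,0,255)),(pos+yx*(wid/2)-[0,0,14-6],(0,255,0)),(pos-yx*(wid/2)-[0,0,14-6],(0,255,0)),(pos+[0,0,59],(255,255,0)),(pos+[0,0,140],(255,0,255))):
        p=(proj("scene",q)[0]+.5-[x,y])*S; cv2.circle(a,tuple(p.astype(int)),4,c,-1)
    return a
A=draw("pics/sceneraw.png",350,235,80,80,(221.2,-530.5,209),(.385,-.923),85,5)
B=draw("pics/scene1.png",305,150,80,80,(460.7,-278.2,269),(.425,.905),38,5)
cv2.imwrite("pics/c5.png",np.hstack([A,B]))
print(proj("top",[0,0,0]),proj("scene",[0,0,0]))
```

```text
[[287.11622384 341.05452631]] [[191.67526315 313.61053753]]
```

View pics/c5.png

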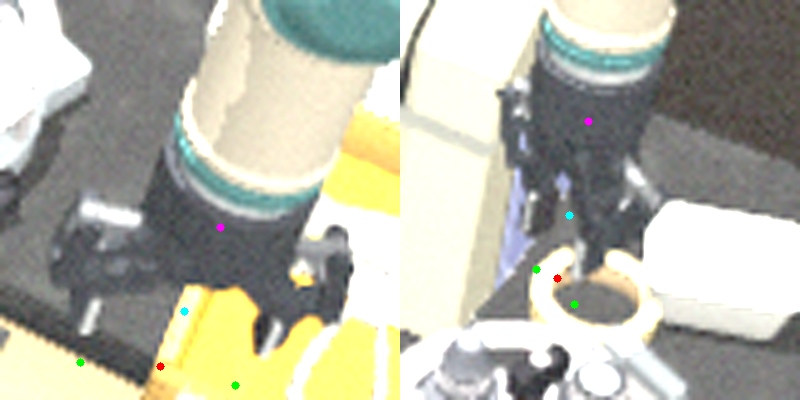

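The gripper appears about 6 px above its predicted position in both frames, at (85,332) and (268,352) against the green dots. Checking with the top camera and a free-height fit.

Run:
```python
from h import *
import cv2
s=400/86
L=[("top",(167,288),(-68,0,92)),("top",(328,226),(0,-68,172)),("top",(254,107),(68,0,126)),("top",(132,152),(0,68,144)),("top",(240,183),(0,0,188)),
("scene",(135,194),(-68,0,92)),("scene",(275,152),(0,-68,172)),("scene",(276,93),(68,0,126)),("scene",(153,57),(0,68,144))]
off={"top":(326,160),"scene":(286,206)}
def W(p,X):
    c,q=np.cos(p[2]),np.sin(p[2]);return [p[0]+c*X[0]-q*X[1],p[1]+q*X[0]+c*X[1],X[2]+p[3]]
def res(p): return np.ravel([proj(n,W(p,X))[0]-pt(n,u,off[n],s) for n,u,X in L])
r=least_squares(res,[460,-280,-.4,0],x_scale=[10,10,.1,10]);print(r.x,np.round(res(r.x).reshape(-1,2),1).tolist())
x,y,w,h,S=400,215,110,90,7
f=cv2.imread("pics/topraw.png");a=cv2.resize(f[y:y+h,x:x+w],(w*S,h*S),interpolation=cv2.INTER_CUBIC)[:600];a=cv2.convertScaleAbs(a,alpha=1.8,beta=25)
pos=np.array([221.2,-530.5,209]);yx=np.array([.385,-.923,0])
for q,c in((pos,(0,0,255)),(pos+yx*42-[0,0,1],(0,255,0)),(pos-yx*42-[0,0,1],(0,255,0)),(pos+[0,0,59],(255,255,0)),(pos+[0,0,140],(255,0,255))):
    p=(proj("top",q)[0]+.5-[x,y])*S; cv2.circle(a,tuple(p.astype(int)),4,c,-1);print(p)
cv2.imwrite("pics/c6.png",a)
```

```text
[ 4.62534846e+02 -2.78657233e+02 -4.39565800e-01 -3.90653599e+00] [[-0.1, -0.2], [-0.6, 0.4], [-0.6, 0.9], [0.2, -0.0], [0.0, -0.0], [0.1, 0.2], [0.8, -0.5], [0.1, -0.2], [0.5, 0.0]]
[475.47038417 435.92380939]
[561.03457005 397.44393339]
[387.21246212 474.41522447]
[547.44681149 440.62793268]
[658.51807614 447.88715548]
```

View pics/c6.png

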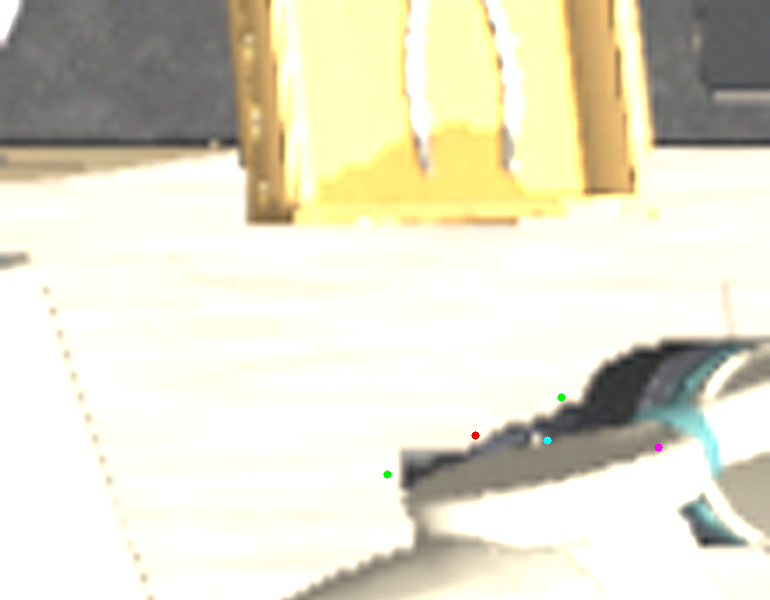

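The top view agrees: the finger end is at (400,455), right of the prediction, so the gripper rides about 28 mm higher than the nominal tip length implies. I'll re-open above and go down 24 mm further, watching the force.

>>> apply_moves:
  motion: [0,0,-0.03,0,0,0,-1,0,0,-0.05,0,0,0,-0.1,0,0,-0.05,0,0,0,-0.1,0,0,-0.05,0,0,0,-0.1,0,0,-0.05,0,0,0,-0.1,0,0,-0.05,0,0,0,-0.1,0,0,-0.03,0,0,0,-0.1,0,0,-0.01,0,0,0,-0.1,0,0,0.0,0,0,0,-0.1,0,0,0.005,0,0,0,-0.1]
  force: 50

```text
time: 3.8
eef_pos: [459.7, -277.5, 167.1]
orientation: [[-0.906, 0.424, -0.003], [0.424, 0.906, 0.003], [0.004, 0.001, -1.0]]
contact_force: [-1.0, 0.3, -0.7]
width: 0.45
grasp_force: 0.0
```

>>> apply_moves:
  motion: [0,0,0.008,0,0,0,-0.1,0,0,0.016,0,0,0,-0.1,0,0,0.025,0,0,0,-0.1,0,0,0.025,0,0,0,-0.1,0,0,0.025,0,0,0,-1,0,0,0.025,0,0,0,-1,0,0,0.025,0,0,0,-1,0,0,0.025,0,0,0,-1,0,0,0.025,0,0,0,-1]
  force: 50

```text
time: 4.55
eef_pos: [460.1, -280.4, 149.7]
orientation: [[-0.906, 0.423, -0.001], [0.423, 0.906, -0.004], [-0.0, -0.004, -1.0]]
contact_force: [-2.5, -4.8, -2.1]
width: 0.196
grasp_force: 49.9
```

Wing gripped (16.7 mm). Turning clockwise by 90°.

>>> apply_moves:
  motion: [0,0,0,0,0,0.03,-1,0,0,0,0,0,0.065,-1,0,0,0,0,0,0.1,-1,0,0,0,0,0,0.135,-1,0,0,0,0,0,0.17,-1,0,0,0,0,0,0.205,-1,0,0,0,0,0,0.24,-1,0,0,0,0,0,0.275,-1,0,0,0,0,0,0.31,-1,0,0,0,0,0,0.345,-1,0,0,0,0,0,0.38,-1,0,0,0,0,0,0.415,-1,0,0,0,0,0,0.45,-1,0,0,0,0,0,0.48,-1,0,0,0,0,0,0.5,-1,0,0,0,0,0,0.5,-1,0,0,0,0,0,0.5,-1,0,0,0,0,0,0.5,-1]

```text
time: 6.05
eef_pos: [459.1, -280.8, 149.7]
orientation: [[0.423, 0.906, -0.003], [0.906, -0.423, -0.005], [-0.006, -0.001, -1.0]]
contact_force: [-5.3, -6.0, -1.5]
width: 0.194
grasp_force: 50.0
```

Turned. Releasing and lifting, then checking the index.

>>> apply_moves:
  motion: [0,0,0,0,0,0,-0.1,0,0,0,0,0,0,-0.1,0,0,0,0,0,0,-0.1,0,0,0,0,0,0,-0.1,0,0,0,0,0,0,-0.1,0,0,-0.03,0,0,0,-0.1,0,0,-0.07,0,0,0,-0.1,0,0,-0.12,0,0,0,-0.1,0,0,-0.15,0,0,0,-0.1,0,0,-0.15,0,0,0,0.4]

```text
time: 6.88
eef_pos: [463.7, -280.2, 275.7]
orientation: [[0.424, 0.906, 0.01], [0.906, -0.423, -0.008], [-0.003, 0.012, -1.0]]
contact_force: [0.3, -0.4, -0.0]
width: 0.575
grasp_force: 0.0
```

Run:
```python
from h import *
import cv2
f=optics.grab_frame("scene")[:,:,::-1];cv2.imwrite("pics/scene7.png",f)
a=cv2.resize(f[186:286,270:370],(600,600),interpolation=cv2.INTER_CUBIC)
yaw=np.radians(-25.18)
P=lambda X:proj("scene",[462.5+np.cos(yaw)*X[0]-np.sin(yaw)*X[1],-278.7+np.sin(yaw)*X[0]+np.cos(yaw)*X[1],X[2]-4])[0]
for X,c in(((-68,0,172),(0,0,255)),((-68,0,92),(0,255,0)),((0,68,126),(255,0,0)),((0,-68,92),(255,255,0))):
    cv2.circle(a,tuple(((P(X)+.5-[270,186])*6).astype(int)),3,c,-1)
cv2.imwrite("pics/c7.png",a);s=observe();print(s["joints"],s["eef_pos"])
```

```text
[-3.85125058e+01  1.08566723e+01  8.40321999e+01  9.02532735e-03
  8.46894859e+01 -1.34523269e+01] [ 462.55592235 -279.32774984  272.67190242]
```

View pics/c7.png

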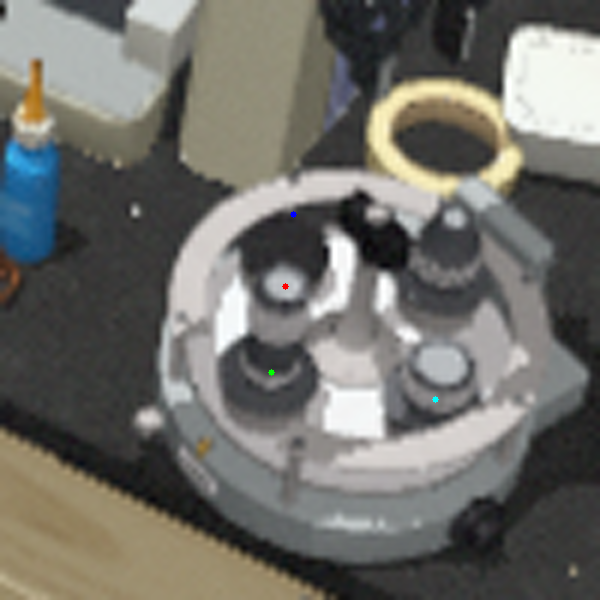

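The tall lens stands in the front gap, with the predicted red mark right on its glass at (285,285). The short lens is now on the right and the cone behind. Moving over the lens with the wrist wound clockwise.

>>> apply_moves:
  motion: [0,-0.02,0,0,0,0.04,0.45,-0.001,-0.05,0,0,0,0.08,0.45,-0.001,-0.0845,0,0,0,0.12,0.45,-0.001,-0.0845,0,0,0,0.16,0.45,-0.001,-0.0845,0,0,0,0.2,0.45,-0.001,-0.0845,0,0,0,0.24,0.45,-0.001,-0.0845,0,0,0,0.28,0.45,-0.001,-0.0845,0,0,0,0.32,0.45,-0.001,-0.0845,0,0,0,0.36,0.45,-0.001,-0.0845,0,0,0,0.4,0.45,-0.001,-0.0845,0,0,0,0.44,0.45,-0.001,-0.0845,0,0,0,0.48,0.45,-0.001,-0.0845,0,0,0,0.52,0.45,-0.001,-0.0845,0,0,0,0.56,0.45,-0.001,-0.0845,0,0,0,0.6,0.45,-0.001,-0.0845,0,0,0,0.64,0.45,-0.001,-0.0845,0,0,0,0.68,0.45,-0.001,-0.0845,0,0,0,0.72,0.45,-0.001,-0.0845,0,0,0,0.75,0.45,-0.001,-0.0845,0,0,0,0.75,0.45]
  force: 30

```text
time: 8.6
eef_pos: [398.7, -249.8, 267.8]
orientation: [[0.339, -0.941, -0.002], [-0.941, -0.339, 0.002], [-0.002, 0.001, -1.0]]
contact_force: [-0.1, 0.3, -0.4]
width: 0.725
grasp_force: 0.0
```

>>> apply_moves:
  motion: [0,0,0.03,0,0,0.03,0.45,0,0,0.06,0,0,0.06,0.45,0,0,0.09,0,0,0.1,0.45,0,0,0.11,0,0,0.14,0.45,0,0,0.13,0,0,0.14,0.45,0,0,0.145,0,0,0.14,0.45,0,0,0.155,0,0,0.14,0.45,0,0,0.155,0,0,0.14,0.45,0,0,0.155,0,0,0.14,0.45]

```text
time: 9.35
eef_pos: [399.1, -250.2, 144.9]
orientation: [[-0.091, -0.996, -0.001], [-0.996, 0.091, 0.001], [-0.001, 0.001, -1.0]]
contact_force: [0.3, -1.0, 0.0]
width: 0.724
grasp_force: 0.0
```

>>> apply_moves:
  motion: [0,0,0.01,0,0,0,0.45,0,0,0.02,0,0,0,0.45,0,0,0.03,0,0,0,0.45,0,0,0.03,0,0,0,0.45,0,0,0.03,0,0,0,-1,0,0,0.03,0,0,0,-1,0,0,0.03,0,0,0,-1,0,0,0.03,0,0,0,-1,0,0,0.03,0,0,0,-1]
  force: 25

```text
time: 10.1
eef_pos: [399.0, -250.5, 121.5]
orientation: [[-0.092, -0.996, -0.001], [-0.996, 0.092, -0.0], [0.0, 0.001, -1.0]]
contact_force: [-1.6, 0.1, 2.1]
width: 0.401
grasp_force: 25.1
```

```bash
python3 -c "
from h import *
s=observe();print(s['joints'],s['eef_pos'],s['width']*85,s['contact_force'],s['moment'])"
```

```text
[-4.05623085e+01  1.09574502e+01  1.06370388e+02 -3.62055216e-02
  6.26864364e+01  1.44722442e+02] [ 398.98607894 -250.45110157  121.54164055] 34.091161714120965 [-1.60108568  0.06289879  2.10722181] [-0.01787175  0.3744145  -0.00564932]
```

On the fluted ring (34 mm reading). Unscrewing anticlockwise, rising with the thread.

>>> apply_moves:
  motion: [0,0,0,0,0,0,-1,0,0,0,0,0,0,-1,0,0,-0.0004,0,0,-0.035,-1,0,0,-0.0008,0,0,-0.07,-1,0,0,-0.0012,0,0,-0.105,-1,0,0,-0.0016,0,0,-0.14,-1,0,0,-0.002,0,0,-0.175,-1,0,0,-0.0024,0,0,-0.21,-1,0,0,-0.0028,0,0,-0.245,-1,0,0,-0.0032,0,0,-0.28,-1]
  force: 40

```text
time: 10.93
eef_pos: [398.8, -249.8, 123.0]
orientation: [[0.712, -0.702, -0.001], [-0.702, -0.712, 0.001], [-0.002, -0.0, -1.0]]
contact_force: [-0.8, -0.1, -3.7]
width: 0.396
grasp_force: 40.0
```

```bash
python3 -c "
from h import *
s=observe();print(s['joints'][5],s['eef_pos'],s['width']*85,s['contact_force'],s['moment'])"
```

```text
94.01552375588884 [ 398.8029699  -249.83270551  122.96883558] 33.67293990757345 [-0.81825525 -0.06973088 -3.65286416] [ 0.05900604  0.27540631 -0.03300819]
```

>>> apply_moves:
  motion: [0,0,-0.0004,0,0,-0.035,-1,0,0,-0.0008,0,0,-0.07,-1,0,0,-0.0012,0,0,-0.105,-1,0,0,-0.0016,0,0,-0.14,-1,0,0,-0.002,0,0,-0.175,-1,0,0,-0.0024,0,0,-0.21,-1,0,0,-0.0028,0,0,-0.245,-1,0,0,-0.0032,0,0,-0.28,-1,0,0,-0.0036,0,0,-0.315,-1,0,0,-0.004,0,0,-0.35,-1,0,0,-0.0044,0,0,-0.385,-1,0,0,-0.0048,0,0,-0.42,-1,0,0,-0.0052,0,0,-0.455,-1,0,0,-0.0056,0,0,-0.49,-1,0,0,-0.006,0,0,-0.525,-1,0,0,-0.0064,0,0,-0.56,-1,0,0,-0.0068,0,0,-0.595,-1,0,0,-0.0072,0,0,-0.63,-1,0,0,-0.0076,0,0,-0.665,-1,0,0,-0.008,0,0,-0.7,-1]

```text
time: 12.6
eef_pos: [397.7, -250.1, 129.1]
orientation: [[0.149, 0.989, -0.004], [0.989, -0.149, 0.001], [0.0, -0.004, -1.0]]
contact_force: [-1.8, -0.9, -4.2]
width: 0.397
grasp_force: 40.0
```

>>> apply_moves:
  motion: [0,0,-0.0004,0,0,-0.035,-1,0,0,-0.0008,0,0,-0.07,-1,0,0,-0.0012,0,0,-0.105,-1,0,0,-0.0016,0,0,-0.14,-1,0,0,-0.002,0,0,-0.175,-1,0,0,-0.0024,0,0,-0.21,-1,0,0,-0.0028,0,0,-0.245,-1,0,0,-0.0032,0,0,-0.28,-1,0,0,-0.0036,0,0,-0.315,-1,0,0,-0.004,0,0,-0.35,-1,0,0,-0.0044,0,0,-0.385,-1,0,0,-0.0048,0,0,-0.42,-1,0,0,-0.0052,0,0,-0.455,-1,0,0,-0.0056,0,0,-0.49,-1,0,0,-0.006,0,0,-0.525,-1,0,0,-0.006,0,0,-0.56,-1]

```text
time: 13.93
eef_pos: [399.8, -251.3, 134.7]
orientation: [[-0.999, -0.039, 0.001], [-0.039, 0.999, -0.002], [-0.001, -0.002, -1.0]]
contact_force: [0.0, -1.3, -3.0]
width: 0.395
grasp_force: 40.2
```

```bash
python3 -c "
from h import *
s=observe();print(s['joints'],s['eef_pos'],s['width']*85,s['contact_force'],s['moment'])"
```

```text
[-4.05696481e+01  1.02505870e+01  1.05166630e+02 -4.90302748e-02
  6.44903836e+01 -1.32784961e+02] [ 399.75590451 -251.29608317  134.65734956] 33.562116772567535 [ 0.01058056 -1.29142759 -3.04911012] [-0.41889483  0.13741162  0.00936215]
```

4.84 rad turned, and the tool now carries about 3 N. A gentle test lift of 8 mm.

>>> apply_moves:
  motion: [0,0,-0.002,0,0,0,-1,0,0,-0.004,0,0,0,-1,0,0,-0.006,0,0,0,-1,0,0,-0.008,0,0,0,-1,0,0,-0.01,0,0,0,-1]

```text
time: 14.35
eef_pos: [399.4, -249.7, 143.2]
orientation: [[-0.999, -0.032, 0.0], [-0.032, 0.999, 0.002], [-0.0, 0.002, -1.0]]
contact_force: [0.3, -0.2, -3.0]
width: 0.395
grasp_force: 40.4
```

>>> apply_moves:
  motion: [0,0,-0.02,0,0,0,-1,0,0,-0.045,0,0,0,-1,0,0,-0.07,0,0,0,-1,0,0,-0.1,0,0,0,-1,0,0,-0.13,0,0,0,-1,0,0,-0.155,0,0,0,-1,0,0,-0.17,0,0,0,-1,0,0,-0.17,0,0,0,-1]
  force: 45

```text
time: 15.02
eef_pos: [400.9, -250.8, 282.2]
orientation: [[-0.999, -0.033, 0.005], [-0.033, 0.999, -0.003], [-0.005, -0.003, -1.0]]
contact_force: [-1.0, 0.3, -3.0]
width: 0.393
grasp_force: 46.0
```

>>> apply_moves:
  motion: [-0.002,0.012,0,0,0,0,-1,-0.006,0.04,0,0,0,0,-1,-0.01,0.07,0,0,0,0,-1,-0.015,0.1,0,0,0,0,-1,-0.02,0.13,0,0,0,0,-1,-0.025,0.165,0,0,0,0,-1,-0.03,0.2,0,0,0,0,-1,-0.035,0.235,0,0,0,0,-1,-0.04,0.27,0,0,0,0,-1,-0.045,0.305,0,0,0,0,-1,-0.05,0.34,0,0,0,0,-1,-0.055,0.37,0,0,0,0,-1,-0.06,0.4,0,0,0,0,-1,-0.063,0.418,0,0,0,0,-1,-0.063,0.425,0,0,0,0,-1,-0.063,0.425,0,0,0,0,-1,-0.063,0.425,0,0,0,0,-1]

```text
time: 16.43
eef_pos: [437.3, 90.9, 278.1]
orientation: [[-0.999, -0.034, -0.002], [-0.034, 0.999, -0.001], [0.002, -0.001, -1.0]]
contact_force: [0.7, 0.1, -3.3]
width: 0.394
grasp_force: 45.9
```

```bash
python3 -c "
from h import *
s=observe();print(s['joints'],s['eef_pos'],s['width']*85,s['contact_force'],s['moment'])"
```

```text
[ 2.84128476e+00  2.63890079e+00  9.29617348e+01 -4.40879805e-02
  8.45298621e+01 -8.91096843e+01] [437.33904967  90.89434552 278.12486705] 33.475740512559796 [ 0.70852616  0.079657   -3.30922418] [ 0.03458713 -0.03506168  0.02867601]
```

>>> apply_moves:
  motion: [0,0,0.02,0,0,0,-1,0,0,0.05,0,0,0,-1,0,0,0.08,0,0,0,-1,0,0,0.11,0,0,0,-1,0,0,0.14,0,0,0,-1,0,0,0.17,0,0,0,-1,0,0,0.195,0,0,0,-1,0,0,0.215,0,0,0,-1,0,0,0.23,0,0,0,-1,0,0,0.24,0,0,0,-1,0,0,0.24,0,0,0,-1]

```text
time: 17.35
eef_pos: [436.8, 90.0, 85.5]
orientation: [[-0.999, -0.032, -0.004], [-0.032, 0.999, -0.001], [0.004, -0.0, -1.0]]
contact_force: [0.0, 1.5, -3.1]
width: 0.392
grasp_force: 45.8
```

>>> apply_moves:
  motion: [0,0,0.0025,0,0,0,-1,0,0,0.005,0,0,0,-1,0,0,0.0075,0,0,0,-1,0,0,0.01,0,0,0,-1,0,0,0.01,0,0,0,-1]

```text
time: 17.77
eef_pos: [438.3, 91.1, 79.1]
orientation: [[-0.999, -0.034, 0.0], [-0.034, 0.999, -0.0], [-0.0, -0.0, -1.0]]
contact_force: [0.5, 1.1, -2.4]
width: 0.391
grasp_force: 45.8
```

>>> apply_moves:
  motion: [0,0,0.001,0,0,0,-1,0,0,0.002,0,0,0,-1,0,0,0.003,0,0,0,-1,0,0,0.0035,0,0,0,-1,0,0,0.0035,0,0,0,-1]

```text
time: 18.18
eef_pos: [438.3, 91.1, 76.2]
orientation: [[-0.999, -0.034, -0.0], [-0.034, 0.999, -0.0], [0.0, -0.0, -1.0]]
contact_force: [-0.2, -0.0, -3.1]
width: 0.398
grasp_force: 45.8
```

>>> apply_moves:
  motion: [0,0,0.001,0,0,0,-1,0,0,0.002,0,0,0,-1,0,0,0.002,0,0,0,-1,0,0,0.002,0,0,0,-1]

```text
time: 18.52
eef_pos: [439.0, 91.1, 75.5]
orientation: [[-0.999, -0.034, 0.002], [-0.034, 0.999, 0.0], [-0.002, 0.0, -1.0]]
contact_force: [-2.2, -0.6, 5.7]
width: 0.395
grasp_force: 46.7
```

Contact with the board is at the expected height. Releasing and rising.

>>> apply_moves:
  motion: [0,0,0,0,0,0,0.1,0,0,0,0,0,0,0.2,0,0,0,0,0,0,0.4,0,0,0,0,0,0,0.5,0,0,0,0,0,0,0.5,0,0,0,0,0,0,0.5,0,0,-0.01,0,0,0,0.5,0,0,-0.03,0,0,0,0.5,0,0,-0.07,0,0,0,0.5,0,0,-0.12,0,0,0,0.5,0,0,-0.17,0,0,0,0.5,0,0,-0.22,0,0,0,0.5,0,0,-0.25,0,0,0,0.5,0,0,-0.25,0,0,0,0.5]

```text
time: 19.68
eef_pos: [441.7, 91.3, 281.3]
orientation: [[-0.999, -0.034, 0.013], [-0.034, 0.999, 0.001], [-0.013, 0.0, -1.0]]
contact_force: [0.7, 0.5, 0.1]
width: 0.744
grasp_force: 0.0
```

Run:
```python
from h import *
import cv2
s=observe();print(s["eef_pos"],s["width"],s["contact_force"])
f=optics.grab_frame("scene")[:,:,::-1];cv2.imwrite("pics/scene9.png",f)
g=cv2.imread("pics/scene7.png")
d=(cv2.absdiff(f,g).max(2)>40).astype(np.uint8)
pb,pt_=proj("scene",[438,91,18])[0],proj("scene",[438,91,126])[0];print("base,top",pb,pt_, "blank",proj("scene",[420,182,26])[0])
x,y=int(pb[0])-35,int(pt_[1])-25
gray=cv2.cvtColor(f,cv2.COLOR_BGR2GRAY)[y:y+90,x:x+70];print(x,y)
for r in gray[::3]: print("".join(" .:-=+*#%@"[::-1][min(9,v//26)] for v in r[::1]))
```

```text
[441.69408772  91.27477336 281.26862842] 0.7440434321760943 [0.67035171 0.51897349 0.1151857 ]
base,top [241.18113732 216.08492015] [240.36808003 197.53298969] blank [220.29704968 208.82447491]
206 172
+++==-------:::--::--:-:-:-:--:---:-:==+*############+++++++++++=+****
+*++++++++==-:------:---:-::-:--::--:--::----=+*#####*+++++++++++****#
####+*+***+++++++==-:-------:::---::-:-::---:--:::--=+*#####*++++**###
###########+*+**++++++++=--:::-----:::---:---:::--*%=---::-=+*########
##################**+***+++++++=------------::::---=-:--:=#+------=+*#
########################+*+****+++++++=------::::-::--:-:-=-::=#%---::
###############################******++++++++=--------::-::::::::::::-
######################################+******++++++==-------:------:-:
############***#############%#*+-::-=*######+*****++++++++==-:------:+
##########:....:.....::-==+*#=+*+-==*++############+*****++++++++=--:=
########+....................:====-===+++*################+*+****+++*+
#######:..:-::::::::..........==++=++*=.........:-*#############**=-=+
#####+...:............:.....:+*#####%%##======
[... 531 characters left out ...]
====**%@@%@%%%%%%####*+++===+++#####%%%%%%####%%#########*#%#
===================**%%%%%%%%%%%#########%%%%%%%#########%#######%%###
=========================**%@@%%%%%%%#%%%%%%%%%###%###%%=*####%%#####%
===+===========================*#%%%%%%@%%%%%#%%%##%%%#*##%#######%%%%
=========+===========================**%%@%%%%%%%%######%#######%%%%%%
-==============++========================+#%#%%@%%%%%%%%######%%%%%%%#
====--================+=======================#**#*%%%@@%%%%%%%%%@%###
#+===+==+===========================================++=**%%%%%%%%%%%%#
++=============:--=================================++-=======**%%@@@%%
===================+---================+===========++-=============**%
```

The image patch shows the lens upright on the board: glass at about (240,197), as predicted, and flange near (240,212), with board visible on both sides. The gripper is clear.

```bash
python3 -c "
from plant import arm
print(arm.sign_off())"
```

```text
the job is handed in; nothing more can be done
None
```

I turned the turret, unscrewed the tall lens without forcing it, and stood it upright on the free half of the board. The job was handed in at about 20 s of the 72 s allowed; `sign_off` returned no verdict, so I can't confirm the judged result.

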